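# Check the preset scale with its 500 g weight

### The arm

A 6-joint arm with a two-finger parallel gripper is mounted at the origin on a cart in front of the work surface, level with it; the furniture and walls round the work are solid. World frame = base frame: x ahead of the robot, y to its left, z up, the work surface at z = 0. Lengths are in m, angles in rad, forces in N, time in s.
With the tool pointing down it reaches from about 0.35 to 0.975 m from the base axis. Payload 4.9 kg.
Tool frame: the origin (TCP) lies midway between the tips of the shut fingers; the grasp point (between the pads) lies behind it (manip.grasp_offset is the y of the grasp point in the tool frame, in m); y points along the fingers, z is the direction in which the jaws open and shut, and the axes are right-handed (so a half turn about y gives the same grasp; the last joint's range is limited). The gripper opens to 85 mm and grips with 20 to 120 N. Pads are 22 mm wide; open, the fingers measure 114 mm over their backs; the gripper's body (76 mm by 85 mm) begins 54 mm behind the grasp point. The pads swing forward as they close: fully open they stand 13 mm farther back than shut.
Start: joints at [1.211, 0.053, 1.613, -0, 1.476, -0.119], TCP at [0.149, 0.607, 0.231] pointing down, gripper open.
Joint ranges: [-3.01, 3.01], [-1.01, 2.22], [0.06, 2.58], [-1.02, 4.17], [0.09, 2.62], [-3.14, 3.14]. Speed limits (rad/s): [2.57, 2.57, 3.14, 3.14, 3.14, 3.14].

### API

Orientations are given as a unit quaternion [w, x, y, z].
In Python, from plant import manip gives the robot as it stands. The module is installed in compiled form; this text tells all that it offers.
- The arm moves only by the shell command python3 -m jog 'ROWS'. ROWS is a JSON object of lists of equal length, an entry for each row: "offset": the shift along the world's x, y, z in units of 50 mm (1.0 is 50 mm), a list of three; "angular": the turn, a rotation vector about the world's x, y, z in units of 6 degrees (1.0 is 6 degrees), a list of three; "jaw": the finger opening in mm, from 0 to 85.4. In form: {"offset": [[tx, ty, tz], ...], "angular": [[ax, ay, az], ...], "jaw": [jaw, ...]}. A call has 1 to 12 rows; each row shifts and turns the commanded pose from where the row before left it; what a row does not reach is not made up. A row lasts 1/10 s, in which the tool goes at most 50 mm and 8.59 degrees, less where a joint would pass 70% of its speed; a pose out of reach is approached as far as the arm can. A call is refused whole if a number of a shift passes 1 or a number of a turn 1, either way. A call with a gripper value outside its range is refused whole. The fingers move at their own pace and stop on an object; the grip force is fixed at half the most. Time passes only in rows, so rows that do not move let the fingers close. It gives the time, the measured TCP pose, the force and the opening at its end, in the units of the state.
- manip.state(): the state, without advancing time (a new reading comes with each control period).
- manip.grab_frame(name): name is "scene" or "top" or "wrist"; returns the picture (384x512x3 uint8, blue, green, red); there is no depth.
- manip.camera_model(name): a dict with "fx", "fy", "cx", "cy" (pixels), "rvec" (rotation vector, rad) and "tvec" (3), from world to camera coordinates, as OpenCV has them; the wrist camera has in their place "mount" (4x4, takes a point from camera to tool coordinates, whose origin is the TCP and whose axes are the tool frame's). Camera axes: x right, y down, z forward; pixel columns grow to the right and rows downward; lengths in m; the calibration is good to about 2 mm. A picture is of the moment at which its call begins: read the wrist's pose just before it. camera_model takes no time and is no camera call.
- manip.job_done(): hands the job in, once; it reports no verdict.
The state is a dict: "time": time; "joint_pos": joint angles; "joint_vel": joint speeds; "joint_efforts": joint torques, N m; "tool_pos": TCP position; "tool_rot": TCP orientation; "contact_force": force on the tool from outside, world axes, zero at the start; "ft_torque": the same for the moment, N m; "gripper_width": opening from 0.0 (shut) to 1.0 (fully open).
Only numpy, scipy, OpenCV 4.12 (cv2) and the standard library are available. Lean on these libraries where they do the work, as an engineer would, in place of code of your own. Each camera call takes 0.05 s, during which the arm holds its last target.

### The job

Do the daily check of the preset scale: with its pan still empty, turn the numbered sleeve until it clicks in at 5 (500 g) against the red index. Then take the largest of the three steel check weights and set it down gently, upright, in the middle of the pan, within the large engraved ring, so that the pan's pointer comes to the long white datum line, and let go. Leave the two smaller weights and the other things on the bench where they are.

Things in the scene. Friction and masses are not known exactly. Their poses are not given: they have to be found in the camera images.
- check_scale: preset spring scale, fixed to the bench: grey base 126 mm deep (x) by 250 mm wide (y), its top 42 mm high. Origin: centre of the underside; x points away from the operator's side, y to the left. The tower with the numbered sleeve stands at y = +73 mm, the pan's axis at y = -62 mm, both at x = 0; a black level post (10x16 mm, top 81 mm above the bench) stands between them at x = -30, y = +10 mm
- scale_sleeve (a joint): angle of the sleeve, rad, growing anticlockwise seen from above. Ten detents 36 degrees (0.6283 rad) apart: number n (0 to 9, black on the white skirt) stands at the red index on the operator's side when it reads n x 0.6283; end stops at 0 and 9. A click takes about 0.15 N m; let go nearby, it springs into the detent. Each step up raises the empty pan by 1.5 mm
- sleeve_grip (a point): on the sleeve's axis, 81 mm above the bench; z up, turns with the sleeve. Grip it firmly (about 40 N): round black ribbed grip, 46 mm in diameter, from 59 to 92 mm above the bench; the white skirt below it is 71 mm in diameter, its top 58 mm above the bench
- scale_pan: round aluminium pan, 93 mm in diameter with a rim standing 2.5 mm above its flat floor; it moves only up and down on its spring (1.5 mm per 100 g, bottoming about 11 mm below its unloaded height)
- pan_centre (a point): centre of the pan's flat floor, where the load stands. An engraved ring of 64 mm diameter lies about it (a small one of 20 mm too). Empty, it is 66 mm above the bench with the sleeve at 0 and 73.5 mm with the sleeve at 5
- pan_pointer (a point): tip of the red pointer carried by the pan, in front of the level post. It is on the datum line when the load equals the set value
- datum_line (a point): long white datum line on the level post, fixed, 65 mm above the bench
- weight_tray: shallow wooden tray, fixed, 78 mm (x) by 204 mm (y), rim 12 mm high, floor 6 mm high, lined blue; the three weights stand in a row along its y axis, 62 mm apart, in any order. Origin: centre of the underside
- weight_500: largest steel check weight, 500 g: cylinder 44 mm in diameter and 36 mm high, with a neck and a 24 mm knob above it, 60 mm high in all. Origin: centre of its underside; z up
- weight_200: middle steel check weight, 200 g: body 32 mm in diameter, 28 mm high, 48 mm in all with its knob. Origin: centre of its underside. Stays
- weight_100: smallest steel check weight, 100 g: body 25 mm in diameter, 22 mm high, 40 mm in all with its knob. Origin: centre of its underside. Stays
- screw_tray: white tray of small screws, 70x110x18 mm, loose on the bench behind the scale. Stays
- fine_pliers: pliers with blue handles, 49x140x12 mm, lying on the bench at the left. Stay
- driver_small: small teal screwdriver, 17x148x16 mm, lying on the bench at the left. Stays
Things that resemble listed ones, but are neither listed nor needed, are in the scene too. Leave any purple look-alike of the weight_500 alone.

How it is judged:
By the outcome, as a careful person would: the job done as asked, in the order asked, and still so for the second after the job is handed in, with the robot touching nothing.
It also fails if it takes over 67 s, if anything falls off the work surface, if the arm or the gripper's body presses on something with over 40 N, if the wrist force passes 120 N, or if a joint passes its speed limit or range.

## Working session

There is one attempt and no reset: what is moved stays moved. The work goes in short steps, Python scripts to look and compute and a shell command to move; the robot and the scene stay as the last step left them, time stands still between calls to the robot, and variables do not carry over. Pictures are saved under pics/ and viewed, and the job is handed in when it is done.

```bash
mkdir -p pics; cat > h.py <<'E'
import numpy as np, cv2
from plant import manip
from scipy.spatial.transform import Rotation as R
def Rq(q): return R.from_quat([q[1],q[2],q[3],q[0]]).as_matrix()
def cam(name,st=None):
    m=manip.camera_model(name)
    if 'mount' in m:
        st=st or manip.state(); T=np.eye(4);T[:3,:3]=Rq(st['tool_rot']);T[:3,3]=st['tool_pos']
        M=T@np.array(m['mount']); return m,M[:3,:3],M[:3,3]
    Rc=cv2.Rodrigues(np.array(m['rvec'],float))[0]; t=np.array(m['tvec'],float).ravel()
    return m,Rc.T,-Rc.T@t
def ray(c,u,v,z):
    m,Rw,o=c; d=Rw@np.array([(u-m['cx'])/m['fx'],(v-m['cy'])/m['fy'],1]); return o+d*(z-o[2])/d[2]
def proj(c,p):
    m,Rw,o=c; q=Rw.T@(np.array(p)-o); return np.array([m['fx']*q[0]/q[2]+m['cx'],m['fy']*q[1]/q[2]+m['cy']])
E
python3 - <<'E'
from h import *
s=manip.state(); print(s)
for n in ['scene','top']:
    cv2.imwrite(f'pics/{n}0.png',manip.grab_frame(n)); print(n,cam(n)[2], cam(n)[1][:,2])
print(manip.grasp_offset, manip.camera_model('wrist'))
E
```

```text
{'time': 0.0, 'joint_pos': array([ 1.21101815e+00,  5.33463044e-02,  1.61430777e+00,  1.15102264e-05,
        1.47600565e+00, -1.18994736e-01]), 'joint_vel': array([-0.00077505, -0.00030231, -0.00135339,  0.00044505, -0.00157861,
       -0.00101751]), 'joint_efforts': array([-8.97542814e-04, -3.93701792e+01, -3.70173562e+01, -2.12835416e-04,
        7.50994252e-03,  6.25903382e-06]), 'tool_pos': array([0.14880957, 0.60637737, 0.23006135]), 'tool_rot': array([-0.70127907,  0.7026971 , -0.08510186,  0.08474743]), 'contact_force': array([-0.69101184,  0.23817264, -0.4622613 ]), 'ft_torque': array([ 0.04770579,  0.03343201, -0.01874133]), 'gripper_width': 1.0002091422344073}
scene [-0.14684293  0.79596956  0.62721211] [ 0.608956   -0.63261474 -0.47850934]
top [0.43871714 0.09770718 1.71732477] [ 0.05363164 -0.00381025 -0.99855352]
-0.0187 {'fx': 299.9022477003022, 'fy': 299.9022477003022, 'cx': 253.9976896697916, 'cy': 191.39744981237874, 'mount': array([[ 8.99605757e-04,  9.49501918e-01,  3.13759939e-01,
        -8.01685179e-02],
       [ 2.39039397e-04, -3.13760261e-01,  9.49502207e-01,
        -1.42693957e-01],
       [ 9.99999567e-01, -7.79176666e-04, -5.09228903e-04,
         3.21530601e-04],
       [ 0.00000000e+00,  0.00000000e+00,  0.00000000e+00,
         1.00000000e+00]])}
```

View pics/scene0.png

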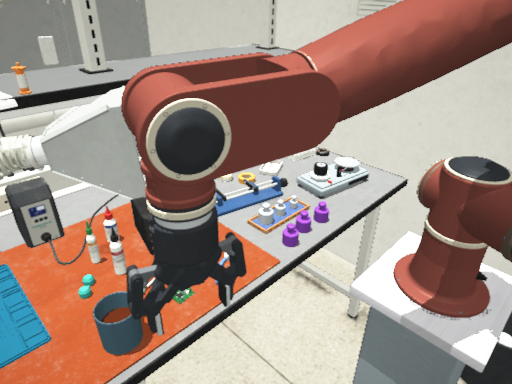

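View pics/top0.png

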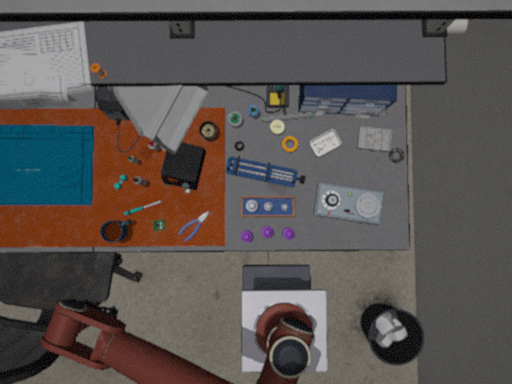

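```bash
python3 - <<'E'
from h import *
im=cv2.imread('pics/top0.png')
c=im[175:250,225:400]; cv2.imwrite('pics/t1.png',cv2.resize(c,None,fx=4.5,fy=4.5,interpolation=cv2.INTER_CUBIC))
C=cam('top')
for n,u,v,z in [('sleeve',332,199,.092),('pan',368,205,.07),('w500',250,206,.06),('w2',267,206,.05),('w1',284,206,.04),('purp',247,236,.05)]:
    print(n,ray(C,u,v,z))
E
```

```text
sleeve [ 0.48761945 -0.17238448  0.092     ]
pan [ 0.46542708 -0.30736289  0.07      ]
w500 [0.46496232 0.12413071 0.06      ]
w2 [0.46467923 0.06145341 0.05      ]
w1 [ 0.46439072 -0.00199401  0.04      ]
purp [0.35477948 0.13600402 0.05      ]
```

View pics/t1.png

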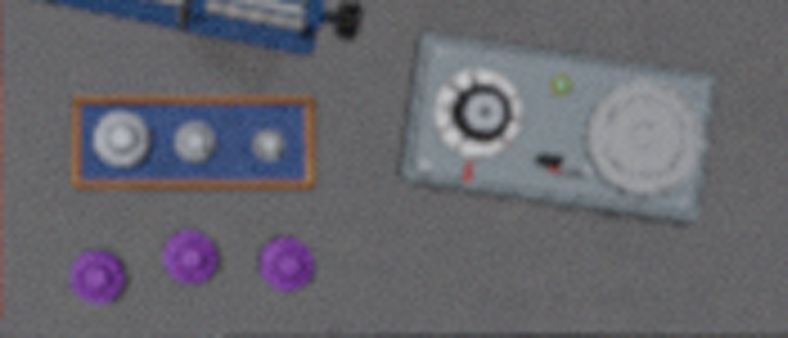

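```bash
python3 - <<'E'
from h import *
s=manip.state(); print(Rq(s['tool_rot']).round(3)); M=cam('wrist'); print(M[2],M[1][:,2],M[1][:,1])
E
```

```text
[[ 0.971 -0.001  0.238]
 [-0.238 -0.002  0.971]
 [-0.    -1.    -0.002]]
[0.07116086 0.62611879 0.372875  ] [ 0.30395236 -0.07698098 -0.94957195] [ 0.92213162 -0.22663756  0.31354218]
```

```bash
python3 -m jog '{"offset":[[0.3,-0.9,0],[0.36,-0.92,0],[0.36,-0.92,0],[0.36,-0.92,0],[0.36,-0.92,0],[0.36,-0.92,0],[0.36,-0.92,0],[0.36,-0.92,0],[0.36,-0.92,0],[0.36,-0.92,0],[0.36,-0.92,0],[0.36,-0.92,0]],"angular":[[0,0,0],[0,0,0],[0,0,0],[0,0,0],[0,0,0],[0,0,0],[0,0,0],[0,0,0],[0,0,0],[0,0,0],[0,0,0],[0,0,0]],"jaw":[85,85,85,85,85,85,85,85,85,85,85,85]}'
python3 -m jog '{"offset":[[0.36,-0.92,0],[0.36,-0.92,0],[0.36,-0.92,0],[0.36,-0.92,0],[0.3,-0.7,0],[0.1,-0.1,0],[0,0,0]],"angular":[[0,0,0.3],[0,0,0.2],[0,0,0.2],[0,0,0],[0,0,0],[0,0,0],[0,0,0]],"jaw":[85,85,85,85,85,85,85]}'
python3 - <<'E'
from h import *
s=manip.state(); print(s['time'],s['tool_pos'],s['joint_pos'].round(3)); 
cv2.imwrite('pics/w1.png',manip.grab_frame('wrist'))
s=manip.state(); print(s['tool_pos'],Rq(s['tool_rot']).round(3))
E
```

```text
time: 1.3
tool_pos: [0.3621, 0.054, 0.2311]
tool_rot: [0.702, -0.702, 0.085, -0.085]
contact_force: [0.7, 1.1, -0.1]
gripper_width: 0.997
time: 2.0
tool_pos: [0.4539, -0.1686, 0.2306]
tool_rot: [0.705, -0.704, 0.06, -0.059]
contact_force: [-0.3, -0.3, 0.2]
gripper_width: 0.998
2.0 [ 0.45393382 -0.16855332  0.2305686 ] [-0.51  -0.293  1.93   0.     1.506 -1.911]
[ 0.45368469 -0.16759272  0.23068864] [[ 0.986 -0.001  0.167]
 [-0.167  0.001  0.986]
 [-0.002 -1.     0.001]]
```

View pics/w1.png

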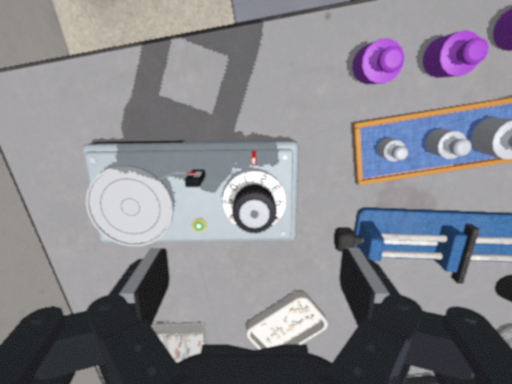

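```bash
cat > z.py <<'E'
import cv2,sys
f,x0,x1,y0,y1,o=sys.argv[1:7]; im=cv2.imread(f)[int(y0):int(y1),int(x0):int(x1)]
im=cv2.rotate(im,cv2.ROTATE_180); k=min(780/im.shape[1],580/im.shape[0]); cv2.imwrite(o,cv2.resize(im,None,fx=k,fy=k,interpolation=cv2.INTER_CUBIC))
E
python3 z.py pics/w1.png 210 300 140 240 pics/w1z.png
python3 - <<'E'
from h import *
im=cv2.imread('pics/w1.png'); s={'tool_pos':[0.45381,-0.1681,0.2306],'tool_rot':[0.705,-0.704,0.06,-0.059]}
C=cam('wrist',s)
print('cam',C[2])
for n,u,v,z in [('sleeve',255.5,210.5,.092),('pan',130.5,206.5,.067),('tl',86,147,.042),('tr',297,143,.042),('br',293,240,.042)]:
    print(n,ray(C,u,v,z))
E
```

```text
cam [ 0.37503532 -0.15457351  0.37341596]
sleeve [ 0.48652093 -0.17182381  0.092     ]
pan [ 0.46869805 -0.30724869  0.067     ]
tl [ 0.39994433 -0.34745992  0.042     ]
tr [ 0.435024   -0.11630319  0.042     ]
br [ 0.55254615 -0.13597928  0.042     ]
```

View pics/w1z.png

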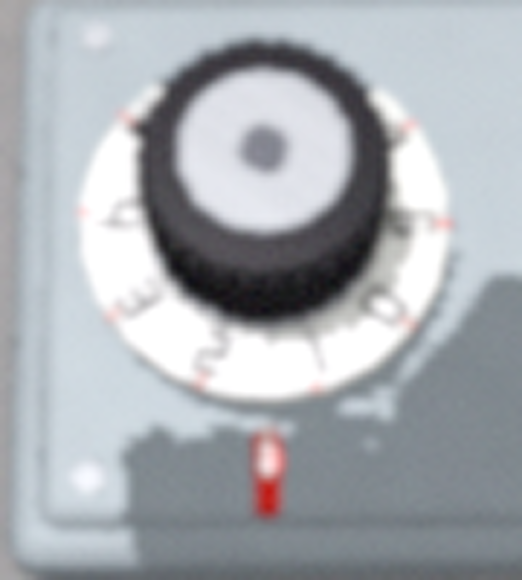

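```bash
python3 - <<'E'
from h import *
im=cv2.imread('pics/w1.png'); s={'tool_pos':[0.45381,-0.1681,0.2306],'tool_rot':[0.705,-0.704,0.06,-0.059]}
C=cam('wrist',s); c=np.array([0.4865,-0.1718])
k=5.8
def px(x,y): return 300-1-x/k, 240-1-y/k
for n,x,y,z in [('t3',112,315,.055),('t2',200,385,.055),('t1',317,388,.055),('t0',410,322,.055),('t9',445,222,.055),('t4',83,212,.055),('t5',127,118,.055),('t8',407,126,.055),('idx',266,435,.043),('idx',266,515,.043)]:
    p=ray(C,*px(x,y),z)[:2]; d=p-c; print(n,p,np.hypot(*d),np.degrees(np.arctan2(d[1],d[0])))
E
```

```text
t3 [ 0.47535649 -0.14249365] 0.03135346681992722 110.81891149096315
t2 [ 0.4588738  -0.15690774] 0.03138449380872404 151.67254282148443
t1 [ 0.4545691 -0.178577 ] 0.03264214942303931 -168.0173736444483
t0 [ 0.46435763 -0.19840622] 0.03461467126324102 -129.76808233386225
t9 [ 0.48313936 -0.20908168] 0.03743283791372912 -95.15082930289442
t4 [ 0.49710292 -0.13990353] 0.03361259912288604 71.61232355136556
t5 [ 0.51534534 -0.15124705] 0.035418607346619335 35.47072455703663
t8 [ 0.50425583 -0.20572801] 0.03829333196348185 -62.375214159639995
idx [ 0.44998338 -0.16804469] 0.03670920402815638 174.1284366101472
idx [ 0.43456817 -0.16539368] 0.05232547720507719 172.96751512225046
```

```bash
python3 -m jog '{"offset":[[0.3,0,-0.2],[0.3,-0.1,-0.2],[0.1,0,-0.2],[0,0,-0.2],[0,0,-0.2],[0,0,-0.1],[0,0,0],[0,0,0],[0,0,0],[0,0,0],[0,0,0],[0,0,0]],"angular":[[0,0,-1],[0,0,-1],[0,0,-1],[0,0,-1],[0,0,-1],[0,0,-1],[0,0,-1],[0,0,-1],[0,0,-1],[0,0,-1],[0,0,-1],[0,0,-1]],"jaw":[65,65,65,65,65,65,65,65,65,65,65,65]}'
python3 -m jog '{"offset":[[0,0,0],[0,0,0],[0,0,0],[0,0,0],[0,0,0]],"angular":[[0,0,-1],[0,0,-1],[0,0,-1],[0,0,0],[0,0,0]],"jaw":[65,65,65,65,65]}'
python3 - <<'E'
from h import *
s=manip.state(); print(s['joint_pos'].round(3),s['tool_pos'],s['tool_rot'])
cv2.imwrite('pics/w2.png',manip.grab_frame('wrist'))
C=cam('wrist',s)
print(proj(C,[.488,-.173,.092]),proj(C,[.488,-.173,.058]),proj(C,s['tool_pos']))
E
```

```text
time: 3.25
tool_pos: [0.4886, -0.171, 0.1764]
tool_rot: [0.535, -0.535, 0.463, -0.462]
contact_force: [-0.2, 0.1, 0.0]
gripper_width: 0.764
time: 3.75
tool_pos: [0.4888, -0.1718, 0.1764]
tool_rot: [-0.458, 0.457, -0.539, 0.539]
contact_force: [0.1, 0.0, 0.5]
gripper_width: 0.76
[-0.482 -0.166  1.915  0.     1.392 -0.318] [ 0.48882954 -0.171815    0.17641126] [-0.45751252  0.45738873 -0.53916949  0.53923474]
[252.78467899 199.74576755] [252.88875424 187.0921158 ] [253.50611865 250.92284776]
```

View pics/w2.png

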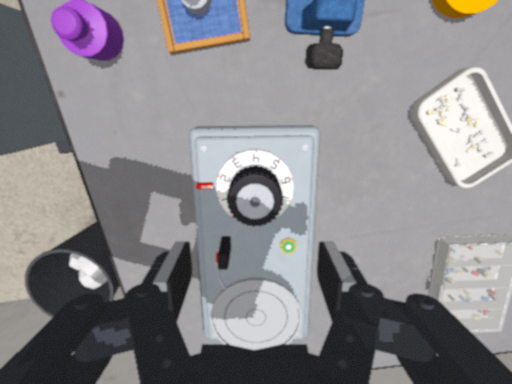

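```bash
python3 - <<'E'
from h import *
im=cv2.imread('pics/w2.png')
C=cam('wrist'); print(ray(C,255,201,.092))
# skirt ellipse: white mask near
hsv=cv2.cvtColor(im,cv2.COLOR_BGR2HSV)
c=im[140:230,205:305]; cv2.imwrite('pics/w2z.png',cv2.resize(c,None,fx=6,fy=6,interpolation=cv2.INTER_CUBIC))
E
```

```text
[ 0.4896361  -0.17463849  0.092     ]
```

View pics/w2z.png

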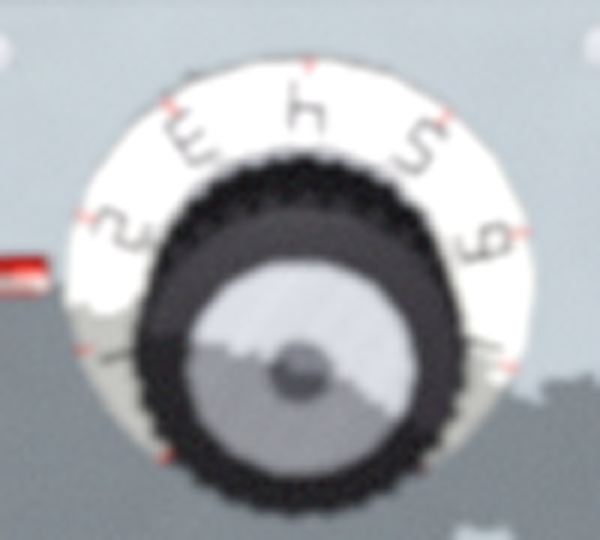

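```bash
python3 -m jog '{"offset":[[0,-0.03,-0.4],[0,0,-0.5],[0,0,-0.5],[0,0,-0.4],[0,0,-0.3],[0,0,-0.17],[0,0,0],[0,0,0],[0,0,0],[0,0,0],[0,0,0],[0,0,0]],"angular":[[0,0,0],[0,0,0],[0,0,0],[0,0,0],[0,0,0],[0,0,0],[0,0,0],[0,0,0],[0,0,0],[0,0,0],[0,0,0],[0,0,0]],"jaw":[65,65,65,65,65,65,60,55,50,45,40,40]}'
python3 -m jog '{"offset":[[0,0,0],[0,0,0]],"angular":[[0,0,0],[0,0,0]],"jaw":[40,40]}'
```

```text
time: 5.0
tool_pos: [0.4888, -0.1747, 0.0642]
tool_rot: [0.456, -0.457, 0.54, -0.54]
contact_force: [-6.2, 1.3, 7.3]
gripper_width: 0.509
time: 5.2
tool_pos: [0.4888, -0.1747, 0.0642]
tool_rot: [0.456, -0.457, 0.54, -0.54]
contact_force: [-6.2, 1.5, 7.3]
gripper_width: 0.508
```

```bash
python3 -m jog '{"offset":[[0,0,0],[0,0,0],[0,0,0],[0,0,0],[0,0,0],[0,0,0]],"angular":[[0,0,0.5],[0,0,0.8],[0,0,1],[0,0,1],[0,0,0.7],[0,0,0]],"jaw":[35,35,35,35,35,35]}'
python3 -c "
from h import *
s=manip.state();print(s['contact_force'],s['ft_torque'],s['joint_pos'],R.from_matrix(Rq(s['tool_rot'])).as_euler('zyx',degrees=True))"
```

```text
time: 5.8
tool_pos: [0.4889, -0.1747, 0.0642]
tool_rot: [-0.559, 0.559, -0.433, 0.433]
contact_force: [-5.6, 1.6, 7.0]
gripper_width: 0.504
[-5.58017504  1.60286267  7.01192428] [ 0.24479041  0.91484372 -0.04737729] [-4.86368008e-01 -3.18808316e-02  1.99289037e+00 -6.39372376e-04
  1.18125708e+00 -7.38571871e-01] [  0.20007506  75.53577004 -90.20564507]
```

```bash
python3 -m jog '{"offset":[[0,0,0],[0,0,0],[0,0,0],[0,0,0],[0,0,0],[0,0,0],[0,0,0],[0,0,0],[0,0,0],[0,0,0],[0,0,0],[0,0,0]],"angular":[[0,0,0.5],[0,0,0.8],[0,0,1],[0,0,1],[0,0,1],[0,0,1],[0,0,1],[0,0,1],[0,0,1],[0,0,1],[0,0,1],[0,0,1]],"jaw":[35,35,35,35,35,35,35,35,35,35,35,35]}'
python3 -m jog '{"offset":[[0,0,0],[0,0,0],[0,0,0],[0,0,0],[0,0,0],[0,0,0],[0,0,0],[0,0,0]],"angular":[[0,0,1],[0,0,1],[0,0,1],[0,0,1],[0,0,1],[0,0,0.7],[0,0,0],[0,0,0]],"jaw":[35,35,35,35,35,35,35,35]}'
python3 -c "
from h import *
s=manip.state();print(s['contact_force'],s['ft_torque'],s['joint_pos'],Rq(s['tool_rot']))
cv2.imwrite('pics/w3.png',manip.grab_frame('wrist'))"
```

```text
time: 7.0
tool_pos: [0.4891, -0.1745, 0.0642]
tool_rot: [-0.706, 0.706, -0.046, 0.046]
contact_force: [-4.2, 2.4, 6.5]
gripper_width: 0.503
time: 7.8
tool_pos: [0.4892, -0.1744, 0.0642]
tool_rot: [0.688, -0.688, -0.162, 0.162]
contact_force: [-5.3, 2.9, 6.8]
gripper_width: 0.504
[-5.2764331   2.88483538  6.80984792] [0.26065325 0.6641353  0.12352067] [-4.85847288e-01 -3.19202202e-02  1.99292815e+00  1.60199193e-04
  1.18080126e+00 -2.51833519e+00] [[ 8.95327381e-01 -1.22285463e-04 -4.45408651e-01]
 [ 4.45408668e-01  2.32134866e-04  8.95327351e-01]
 [-6.09064197e-06 -9.99999966e-01  2.62303707e-04]]
```

View pics/w3.png

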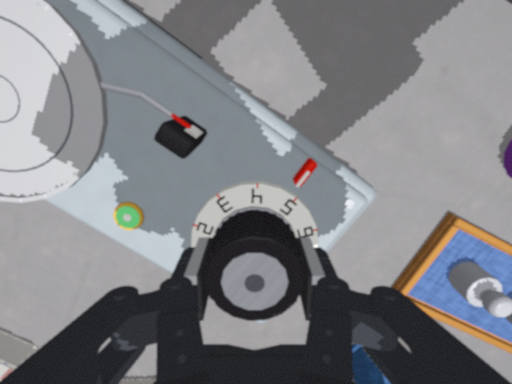

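```bash
python3 -m jog '{"offset":[[0,0,0],[0,0,0],[0,0,0],[0,0,0],[0,0,0],[0,0,0.3],[0,0,0.8],[0,0,0.8],[0,0,0.3],[0,0,0],[0,0,0]],"angular":[[0,0,0],[0,0,0],[0,0,0],[0,0,0],[0,0,0],[0,0,0],[0,0,0],[0,0,0],[0,0,0],[0,0,0],[0,0,0]],"jaw":[45,55,64,64,64,64,64,64,64,64,64]}'
python3 -c "
from h import *
s=manip.state();print(s['tool_pos'],s['tool_rot'])
cv2.imwrite('pics/w4.png',manip.grab_frame('wrist'))"
```

```text
time: 8.95
tool_pos: [0.4886, -0.1743, 0.1721]
tool_rot: [0.689, -0.688, -0.161, 0.162]
contact_force: [0.4, 0.2, -0.1]
gripper_width: 0.749
[ 0.48860156 -0.17433733  0.17207058] [ 0.68861796 -0.68822226 -0.16124365  0.16172788]
```

View pics/w4.png

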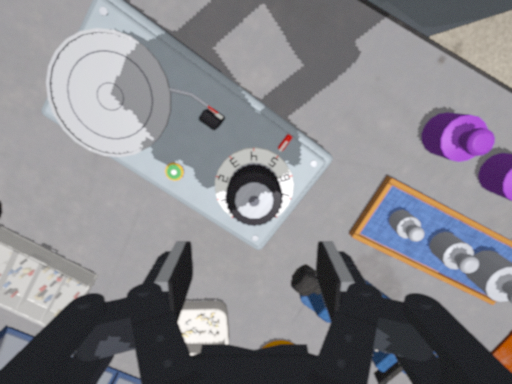

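```bash
python3 - <<'E'
from h import *
im=cv2.imread('pics/w4.png')
c=im[125:235,205:310]; cv2.imwrite('pics/w4z.png',cv2.resize(c,None,fx=5.3,fy=5.3,interpolation=cv2.INTER_CUBIC))
E
```

```text
(no output)
```

View pics/w4z.png

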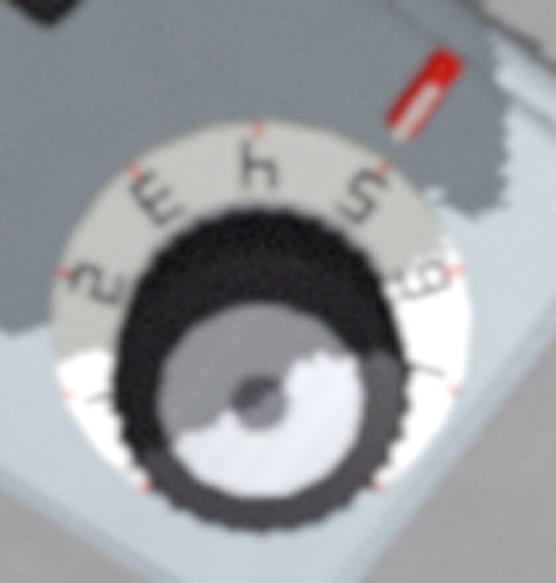

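```bash
python3 -m jog '{"offset":[[0,0.1,0.3],[0,0.3,0.3],[0,0.4,0],[0,0.4,0],[0,0.4,0],[0,0.4,0],[-0.05,0.4,0],[-0.05,0.4,0],[-0.05,0.4,0],[-0.05,0.4,0],[-0.05,0.4,0],[-0.05,0.4,0]],"angular":[[0,0,-1],[0,0,-1],[0,0,-1],[0,0,-1],[0,0,-1],[0,0,-1],[0,0,-1],[0,0,-1],[0,0,-1],[0,0,-1],[0,0,-1],[0,0,-1]],"jaw":[64,64,64,64,64,64,64,64,64,64,64,64]}'
python3 -m jog '{"offset":[[-0.05,0.4,0],[-0.05,0.4,0],[-0.05,0.4,0],[-0.02,0.3,0],[0,0.1,0],[0,0,0],[0,0,0],[0,0,0],[0,0,0],[0,0,0]],"angular":[[0,0,-1],[0,0,-1],[0,0,-1],[0,0,-1],[0,0,-1],[0,0,-1],[0,0,-1],[0,0,-0.4],[0,0,0],[0,0,0]],"jaw":[64,64,64,64,64,64,64,64,64,64]}'
python3 -c "
from h import *
s=manip.state();print(s['tool_pos'],s['tool_rot'],s['joint_pos'].round(2))
cv2.imwrite('pics/w5.png',manip.grab_frame('wrist'))"
```

```text
time: 10.2
tool_pos: [0.4725, 0.0463, 0.1999]
tool_rot: [-0.651, 0.652, -0.277, 0.274]
contact_force: [0.1, -0.3, 1.0]
gripper_width: 0.748
time: 11.2
tool_pos: [0.4647, 0.1253, 0.2009]
tool_rot: [-0.499, 0.501, -0.5, 0.499]
contact_force: [0.4, -1.1, -0.1]
gripper_width: 0.751
[0.46465436 0.12534158 0.2009318 ] [-0.49935012  0.50114435 -0.50047982  0.49902279] [ 0.11 -0.28  1.97  0.    1.46  0.11]
```

View pics/w5.png

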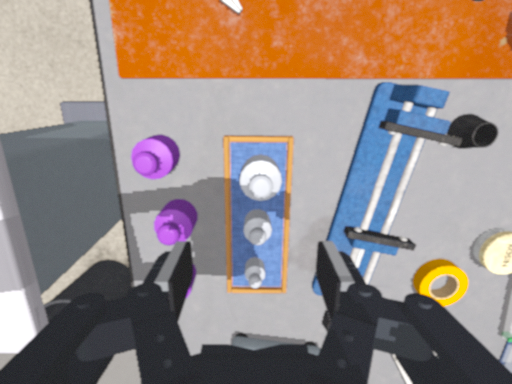

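```bash
python3 - <<'E'
from h import *
im=cv2.imread('pics/w5.png'); C=cam('wrist')
c=im[130:300,215:305]; cv2.imwrite('pics/w5z.png',cv2.resize(c,None,fx=3.5,fy=3.5,interpolation=cv2.INTER_CUBIC))
for n,u,v,z in [('k500',263.5,187,.066),('k200',259,236,.054),('k100',256,278,.046),('t',225.5,138,.012),('t',292,137,.012),('t',229,291,.012),('t',287,290,.012)]: print(n,ray(C,u,v,z))
E
```

```text
k500 [0.47419813 0.11869519 0.066     ]
k200 [0.47029851 0.05992294 0.054     ]
k100 [0.46723891 0.00207915 0.046     ]
t [0.43349202 0.15827863 0.012     ]
t [0.50667473 0.15938399 0.012     ]
t [ 0.43211991 -0.04104476  0.012     ]
t [ 0.50801827 -0.03940966  0.012     ]
```

View pics/w5z.png

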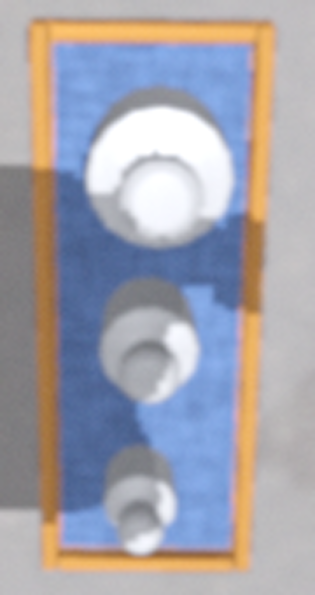

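```bash
python3 - <<'E'
from h import *
s=manip.state(); print(s['tool_pos'],s['tool_rot'],abs(s['joint_vel']).max()); im=manip.grab_frame('wrist'); cv2.imwrite('pics/w6.png',im); C=cam('wrist',s)
print(Rq(s['tool_rot']).round(4))
a=cv2.absdiff(im,cv2.imread('pics/w5.png')); print(a.mean())
for n,u,v,z in [('k500',261.3,187.7,.066),('b500',260.7,175.7,.042)]: print(n,ray(C,u,v,z))
t=manip.grab_frame('top'); cv2.imwrite('pics/top1.png',t)
T=cam('top')
hsv=cv2.cvtColor(cv2.imread('pics/top0.png'),cv2.COLOR_BGR2HSV)
def rect(hsv,box,lo,hi,z,C):
    m=cv2.inRange(hsv,lo,hi); k=np.zeros_like(m); x0,x1,y0,y1=box; k[y0:y1,x0:x1]=m[y0:y1,x0:x1]
    p=cv2.findNonZero(k); r=cv2.minAreaRect(p); print(r); print(ray(C,*r[0],z))
rect(hsv,(238,300,192,222),(5,80,80),(22,255,255),.012,T)
hw=cv2.cvtColor(im,cv2.COLOR_BGR2HSV)
rect(hw,(215,305,125,300),(8,120,100),(22,255,255),.012,C)
E
```

```text
[0.46489194 0.12534756 0.20136072] [-0.4995211   0.5008851  -0.5003544   0.49923768] 0.009581899034245897
[[ 8.0e-04 -2.5e-03  1.0e+00]
 [-1.0e+00 -2.0e-04  8.0e-04]
 [ 2.0e-04 -1.0e+00 -2.5e-03]]
2.2872144911024304
k500 [0.47206624 0.1179809  0.066     ]
b500 [0.47191365 0.12350365 0.042     ]
((267.5, 206.0), (20.0, 53.0), 90.0)
[0.46525765 0.05873663 0.012     ]
((257.5, 213.5), (155.0, 67.0), 90.0)
[0.46905651 0.06854518 0.012     ]
```

```bash
python3 -m jog '{"offset":[[0.08,-0.13,-0.4],[0,0,-0.6],[0,0,-0.6],[0,0,-0.4],[0,0,0],[0,0,0]],"angular":[[0,0,0],[0,0,0],[0,0,0],[0,0,0],[0,0,0],[0,0,0]],"jaw":[64,64,64,64,64,64]}'
python3 -c "
from h import *
s=manip.state();print(s['tool_pos'],s['tool_rot'],s['joint_pos'].round(2))
cv2.imwrite('pics/w7.png',manip.grab_frame('wrist'));C=cam('wrist',s)
for z in (.006,.042,.066): print(proj(C,[s['tool_pos'][0],s['tool_pos'][1],z]))"
```

```text
time: 11.95
tool_pos: [0.4696, 0.1189, 0.103]
tool_rot: [-0.5, 0.5, -0.5, 0.5]
contact_force: [0.1, -0.3, 0.2]
gripper_width: 0.749
[0.46958246 0.11892896 0.1030232 ] [-0.49995699  0.50013026 -0.50003556  0.49987715] [ 0.09 -0.17  2.05  0.    1.26  0.09]
[253.58498287 193.11630564]
[253.54373976 208.85302446]
[253.50824839 222.39511009]
```

View pics/w7.png

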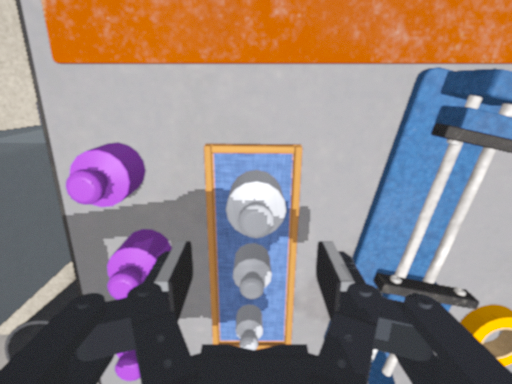

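```bash
python3 -m jog '{"offset":[[0.04,0.04,-0.2],[0,0,-0.5],[0,0,-0.5],[0,0,-0.3],[0,0,-0.2],[0,0,0],[0,0,0],[0,0,0],[0,0,0],[0,0,0],[0,0,0],[0,0,0]],"angular":[[0,0,0],[0,0,0],[0,0,0],[0,0,0],[0,0,0],[0,0,0],[0,0,0],[0,0,0],[0,0,0],[0,0,0],[0,0,0],[0,0,0]],"jaw":[64,64,64,64,64,60,55,50,45,38,38,38]}'
python3 -m jog '{"offset":[[0,0,0],[0,0,0]],"angular":[[0,0,0],[0,0,0]],"jaw":[35,35]}'
python3 -c "
from h import *
cv2.imwrite('pics/w8.png',manip.grab_frame('wrist'))"
```

```text
time: 13.2
tool_pos: [0.472, 0.1211, 0.0192]
tool_rot: [0.5, -0.5, 0.5, -0.5]
contact_force: [-3.2, 0.4, 6.1]
gripper_width: 0.493
time: 13.4
tool_pos: [0.472, 0.1211, 0.0192]
tool_rot: [0.5, -0.5, 0.5, -0.5]
contact_force: [-3.8, 0.2, 6.7]
gripper_width: 0.493
```

View pics/w8.png

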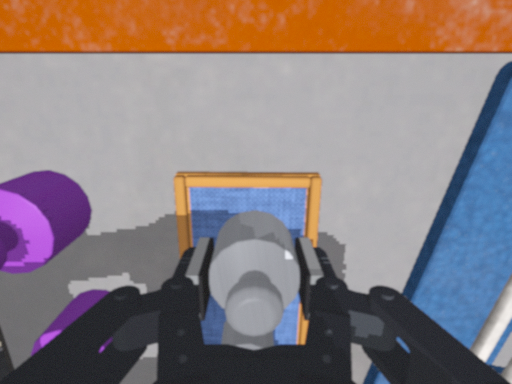

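```bash
python3 - <<'E'
from h import *
im=cv2.imread('pics/w8.png');C=cam('wrist')
c=im[190:360,170:340]; cv2.imwrite('pics/w8z.png',cv2.resize(c,None,fx=3.4,fy=3.4,interpolation=cv2.INTER_CUBIC))
for u,v,z in [(254,310,.066),(254,257,.042)]: print(ray(C,u,v,z))
E
python3 -m jog '{"offset":[[0,0,0.1],[0,0,0.3],[0,0,0.5],[0,0,0.5],[0,0,0.5],[0,-0.1,0.5],[0,-0.3,0.4],[0,-0.5,0.2],[0,-0.5,0],[0,-0.5,0],[0,-0.5,0],[0,-0.5,0]],"angular":[[0,0,0],[0,0,0],[0,0,0],[0,0,0],[0,0,0],[0,0,0],[0,0,0],[0,0,0],[0,0,0],[0,0,0],[0,0,0],[0,0,0]],"jaw":[35,35,35,35,35,35,35,35,35,35,35,35]}'
```

```text
[0.47230225 0.12165866 0.066     ]
[0.47234487 0.13077562 0.042     ]
time: 14.65
tool_pos: [0.4706, -0.0249, 0.1668]
tool_rot: [0.5, -0.5, 0.5, -0.5]
contact_force: [-0.4, 0.3, -4.1]
gripper_width: 0.49
```

View pics/w8z.png

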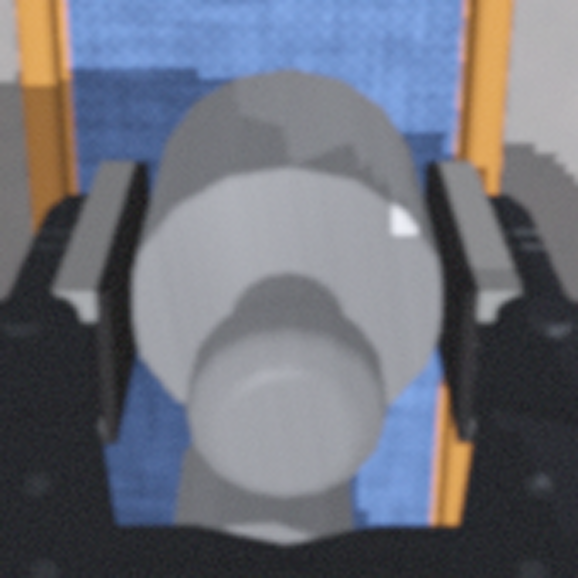

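```bash
python3 -m jog '{"offset":[[0,-0.5,0],[0,-0.5,0],[0,-0.5,0],[0,-0.5,0],[0,-0.5,0],[-0.03,-0.5,0],[-0.03,-0.5,0],[0,-0.5,0],[0,-0.5,0],[0,-0.5,0],[0,-0.4,0],[0,-0.2,0]],"angular":[[0,0,0],[0,0,0],[0,0,0],[0,0,0],[0,0,0],[0,0,0],[0,0,0],[0,0,0],[0,0,0],[0,0,0],[0,0,0],[0,0,0]],"jaw":[35,35,35,35,35,35,35,35,35,35,35,35]}'
python3 -m jog '{"offset":[[0,-0.09,0],[0,0,-0.3],[0,0,-0.3],[0,0,0],[0,0,0]],"angular":[[0,0,0],[0,0,0],[0,0,0],[0,0,0],[0,0,0]],"jaw":[35,35,35,35,35]}'
python3 -c "
from h import *
s=manip.state();print(s['tool_pos'],s['tool_rot'],s['joint_pos'].round(2))
cv2.imwrite('pics/w9.png',manip.grab_frame('wrist'));C=cam('wrist',s)
print(proj(C,[.468,-.3075,.0735]))
cv2.imwrite('pics/s9.png',manip.grab_frame('scene'))
c=cv2.imread('pics/s9.png')[140:210,280:390];cv2.imwrite('pics/s9z.png',cv2.resize(c,None,fx=6,fy=6))"
```

```text
time: 15.85
tool_pos: [0.468, -0.3053, 0.1671]
tool_rot: [0.5, -0.5, 0.501, -0.5]
contact_force: [0.2, -0.2, -5.6]
gripper_width: 0.493
time: 16.35
tool_pos: [0.4679, -0.3072, 0.1362]
tool_rot: [0.5, -0.5, 0.501, -0.499]
contact_force: [0.1, 0.7, -4.2]
gripper_width: 0.49
[ 0.46792476 -0.30724106  0.13615575] [ 0.50020116 -0.50026732  0.50082754 -0.49870149] [-0.71 -0.02  1.85  0.    1.31 -0.71]
[253.80733435 208.52753933]
```

View pics/w9.png

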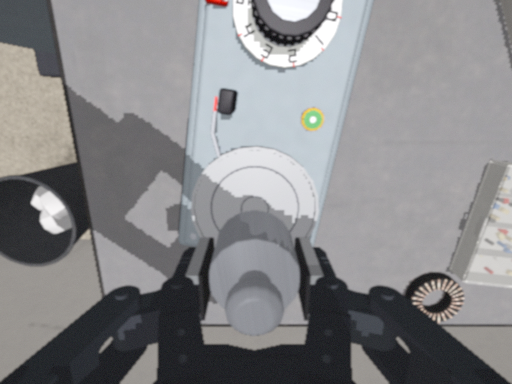

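View pics/s9z.png

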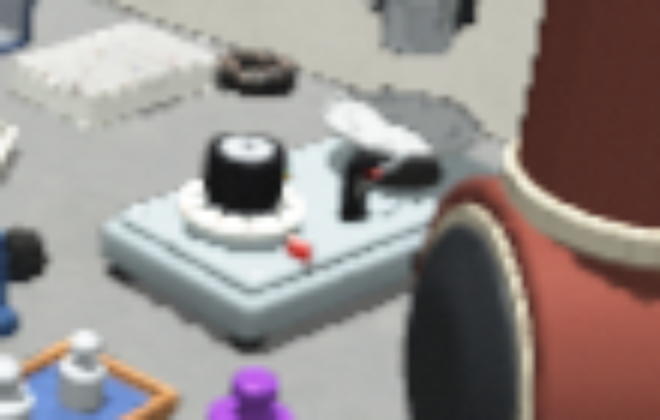

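```bash
python3 -m jog '{"offset":[[0.02,-0.01,-0.2],[0,0,-0.3],[0,0,-0.2],[0,0,-0.1],[0,0,-0.06],[0,0,-0.04],[0,0,0],[0,0,0]],"angular":[[0,0,0],[0,0,0],[0,0,0],[0,0,0],[0,0,0],[0,0,0],[0,0,0],[0,0,0]],"jaw":[35,35,35,35,35,35,35,35]}'
python3 -m jog '{"offset":[[0,0,-0.03],[0,0,-0.03],[0,0,-0.03],[0,0,0],[0,0,0]],"angular":[[0,0,0],[0,0,0],[0,0,0],[0,0,0],[0,0,0]],"jaw":[35,35,35,35,35]}'
```

```text
time: 17.25
tool_pos: [0.4698, -0.3093, 0.0933]
tool_rot: [-0.5, 0.5, -0.5, 0.5]
contact_force: [-0.1, -1.0, -4.8]
gripper_width: 0.493
time: 17.75
tool_pos: [0.4695, -0.309, 0.0882]
tool_rot: [-0.5, 0.5, -0.5, 0.5]
contact_force: [-0.1, -0.5, -4.5]
gripper_width: 0.49
```

```bash
python3 -m jog '{"offset":[[0,0,-0.02],[0,0,-0.02],[0,0,-0.02],[0,0,-0.02],[0,0,-0.02],[0,0,0],[0,0,0]],"angular":[[0,0,0],[0,0,0],[0,0,0],[0,0,0],[0,0,0],[0,0,0],[0,0,0]],"jaw":[35,35,35,35,35,35,35]}'
python3 -m jog '{"offset":[[0,0,-0.02],[0,0,-0.02],[0,0,0],[0,0,0]],"angular":[[0,0,0],[0,0,0],[0,0,0],[0,0,0]],"jaw":[35,35,35,35]}'
```

```text
time: 18.45
tool_pos: [0.4696, -0.3091, 0.0835]
tool_rot: [-0.5, 0.5, -0.5, 0.5]
contact_force: [-0.8, 0.0, -2.6]
gripper_width: 0.496
time: 18.85
tool_pos: [0.4697, -0.3092, 0.0815]
tool_rot: [-0.5, 0.5, -0.5, 0.5]
contact_force: [-1.0, 0.6, -1.7]
gripper_width: 0.49
```

```bash
python3 -m jog '{"offset":[[0,0,-0.02],[0,0,-0.02],[0,0,-0.01],[0,0,0],[0,0,0],[0,0,0]],"angular":[[0,0,0],[0,0,0],[0,0,0],[0,0,0],[0,0,0],[0,0,0]],"jaw":[35,35,35,35,35,35]}'
python3 -m jog '{"offset":[[0,0,0],[0,0,0],[0,0,0],[0,0,0],[0,0,0],[0,0,0]],"angular":[[0,0,0],[0,0,0],[0,0,0],[0,0,0],[0,0,0],[0,0,0]],"jaw":[41,43,45,48,54,62]}'
python3 -c "
from h import *
cv2.imwrite('pics/w10.png',manip.grab_frame('wrist'))"
```

```text
time: 19.45
tool_pos: [0.4697, -0.3092, 0.079]
tool_rot: [-0.5, 0.5, -0.5, 0.5]
contact_force: [-0.5, 0.6, 0.5]
gripper_width: 0.489
time: 20.05
tool_pos: [0.4696, -0.3091, 0.0789]
tool_rot: [0.5, -0.5, 0.5, -0.5]
contact_force: [-0.6, -0.6, 0.3]
gripper_width: 0.726
```

View pics/w10.png

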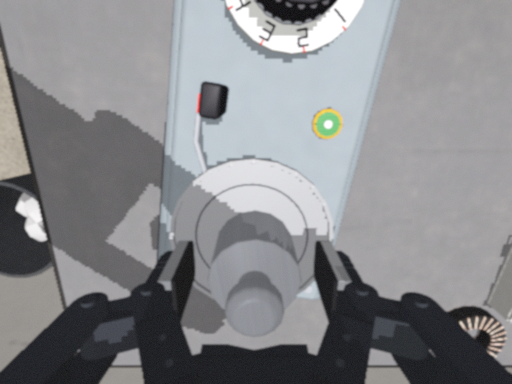

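```bash
python3 -m jog '{"offset":[[0,0,0],[0,0,0.2],[0,0,0.4],[0,0,0.5],[0,0,0.6],[0,0,0.6],[0,0,0.5],[0,0,0.2],[0,0,0],[0,0,0]],"angular":[[0,0,0],[0,0,0],[0,0,0],[0,0,0],[0,0,0],[0,0,0],[0,0,0],[0,0,0],[0,0,0],[0,0,0]],"jaw":[66,66,66,66,66,66,66,66,66,66]}'
python3 - <<'E'
from h import *
s=manip.state(); im=manip.grab_frame('wrist'); cv2.imwrite('pics/w11.png',im); C=cam('wrist',s); print(s['tool_pos'])
E
```

```text
time: 21.1
tool_pos: [0.4691, -0.3087, 0.2277]
tool_rot: [0.5, -0.5, 0.501, -0.499]
contact_force: [-0.2, -0.2, 0.1]
gripper_width: 0.776
[ 0.469129   -0.30868664  0.22766185]
```

View pics/w11.png

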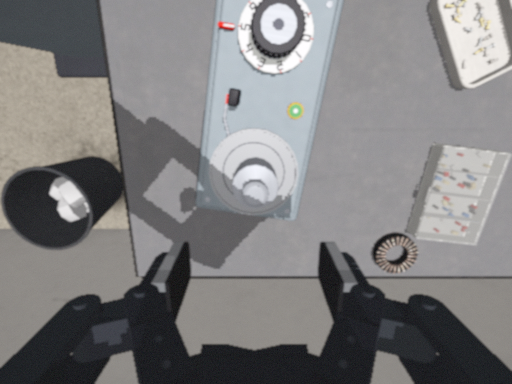

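```bash
python3 - <<'E'
from h import *
im=cv2.imread('pics/w11.png')
c=im[0:225,195:345]; cv2.imwrite('pics/w11z.png',cv2.resize(c,None,fx=2.6,fy=2.6,interpolation=cv2.INTER_CUBIC))
c=im[120:220,200:305]; cv2.imwrite('pics/w11y.png',cv2.resize(c,None,fx=5.6,fy=5.6,interpolation=cv2.INTER_CUBIC))
C=cam('wrist')
for p in ([.469,-.3085,.066],): print(proj(C,p))
E
```

```text
[254.07878398 173.97064388]
```

View pics/w11z.png

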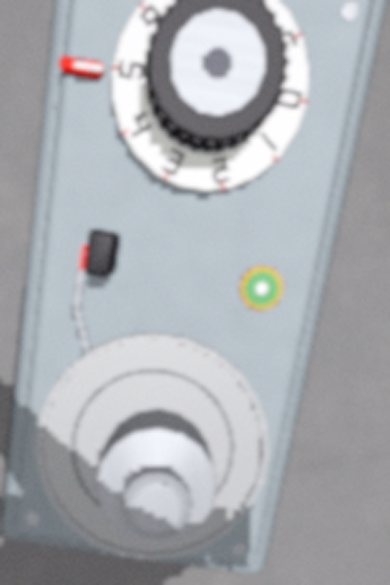

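View pics/w11y.png

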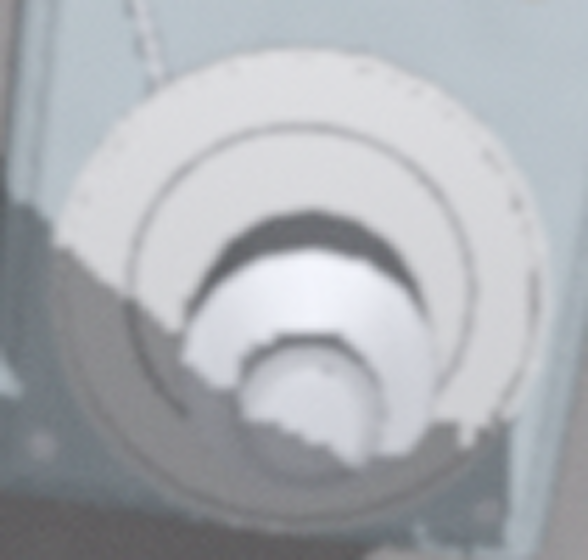

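```bash
python3 - <<'E'
from h import *
C=cam('wrist'); k=5.6
def P(x,y,z): return ray(C,200+(x+.5)/k-.5,120+(y+.5)/k-.5,z)
for n,x,y,z in [('ringL',128,285,.066),('ringR',475,285,.066),('ringT',301,125,.066),('rimT',301,47,.0685),('rimL',52,285,.0685),('rimR',547,285,.0685),('rimB',301,527,.0685),('baseT',310,212,.066),('bodytopT',310,248,.102),('knob',310,400,.126)]: print(n,P(x,y,z).round(4))
E
```

```text
ringL [ 0.436  -0.3047  0.066 ]
ringR [ 0.5006 -0.3048  0.066 ]
ringT [ 0.4683 -0.275   0.066 ]
rimT [ 0.4683 -0.2609  0.0685]
rimL [ 0.4223 -0.3041  0.0685]
rimR [ 0.5136 -0.3041  0.0685]
rimB [ 0.4682 -0.3523  0.0685]
baseT [ 0.4699 -0.291   0.066 ]
bodytopT [ 0.4698 -0.2895  0.102 ]
knob [ 0.4698 -0.3077  0.126 ]
```

```bash
python3 -m jog '{"offset":[[-0.1,0.1,0],[-0.2,0.2,0],[-0.2,0.2,0],[-0.2,0.2,0],[-0.2,0.2,0],[-0.2,0.2,0],[-0.2,0.2,0],[-0.2,0.2,0],[-0.1,0.03,0],[0,0,0],[0,0,0],[0,0,0]],"angular":[[0,0,1],[0,0,1],[0,0,1],[0,0,1],[0,0,1],[0,0,1],[0,0,1],[0,0,1],[0,0,1],[0,0,1],[0,0,1],[0,0,1]],"jaw":[66,66,66,66,66,66,66,66,66,66,66,66]}'
python3 -m jog '{"offset":[[0,0,0],[0,0,0],[0,0,-0.2],[0,0,-0.2],[0,0,-0.2],[0,0,-0.2],[0,0,-0.1],[0,0,0],[0,0,0]],"angular":[[0,0,1],[0,0,0.5],[-0.15,-0.98,0],[-0.15,-0.98,0],[-0.15,-0.98,0],[-0.15,-0.98,0],[-0.15,-0.98,0],[0,0,0],[0,0,0]],"jaw":[66,66,66,66,66,66,66,66,66]}'
python3 - <<'E'
from h import *
s=manip.state(); im=manip.grab_frame('wrist'); cv2.imwrite('pics/w12.png',im); C=cam('wrist',s); print(s['tool_pos'],C[2],C[1][:,2],proj(C,[.448,-.232,.065]),s['joint_pos'].round(2))
cv2.imwrite('pics/w12r.png',cv2.rotate(im,cv2.ROTATE_180))
E
```

```text
time: 22.35
tool_pos: [0.3887, -0.2319, 0.2266]
tool_rot: [0.699, -0.698, 0.11, -0.108]
contact_force: [-0.0, 0.2, 0.2]
gripper_width: 0.773
time: 23.25
tool_pos: [0.3889, -0.2324, 0.1826]
tool_rot: [-0.669, 0.694, 0.126, 0.234]
contact_force: [-0.2, -1.1, 0.8]
gripper_width: 0.773
[ 0.38892158 -0.23235769  0.18261104] [ 0.25059322 -0.21039638  0.26705246] [ 0.73263579 -0.11469706 -0.67088701] [263.66309809 173.58141248] [-0.92 -0.72  2.35  0.39  1.15 -2.43]
```

View pics/w12r.png

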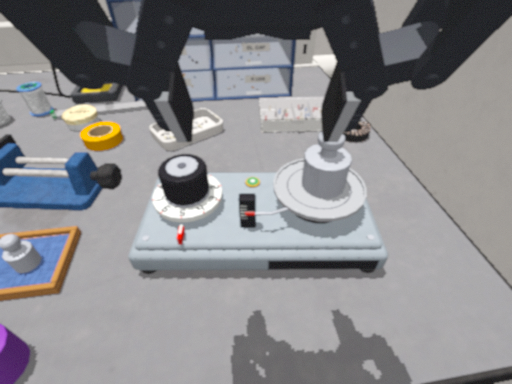

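```bash
python3 - <<'E'
import cv2
im=cv2.imread('pics/w12r.png')
a=cv2.resize(im[185:235,225:285],None,fx=9,fy=9,interpolation=cv2.INTER_CUBIC); cv2.imwrite('pics/p1.png',a)
a=cv2.resize(im[120:260,140:390],None,fx=3.1,fy=3.1,interpolation=cv2.INTER_CUBIC); cv2.imwrite('pics/p2.png',a)
E
```

```text
(no output)
```

View pics/p1.png

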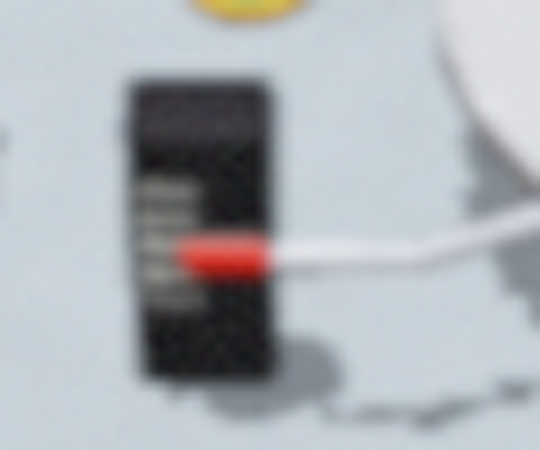

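View pics/p2.png

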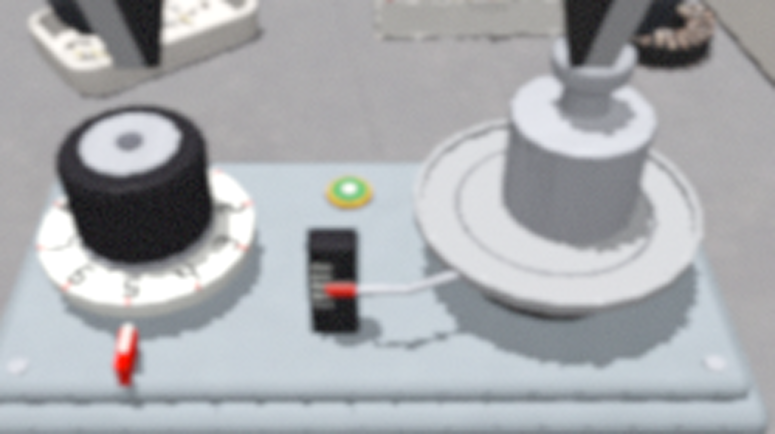

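```bash
python3 -c "
from plant import manip
print(manip.job_done(), manip.state()['time'])"
```

```text
the job is handed in; nothing more can be done
the job is handed in; nothing more can be done
```

I set the scale to 5 and stood the 500 g weight on the pan within the large ring. I then let go and handed the job in at about 23 s of the 67 s.

- **Sleeve:** It started between 1 and 2, so with the pan empty I gripped it and turned it about +126°. After release the pictures show the 5 tick at the red index.
- **Weight:** I gripped it by its body and lowered it slowly until the pan carried its full weight, with the wrist force back to about 0 N. Then I opened the fingers and backed off. It stands upright.
- **Centring:** It is roughly 3 to 5 mm off the pan's centre, towards the end away from the sleeve. The ring allows 10 mm, so I left it there.
- **Pointer:** In the last picture it lies among the lines of the level post, apparently slightly below the middle. The camera looked down at about 42°, which makes the pointer look low, so I read it as on the datum but only approximately. The engraved ring's size in the picture also fits the pan standing about 66 mm above the bench.
- **Disagreement:** The top and wrist cameras differed by about 5 mm in x for the weight tray. I went by a closer wrist view before gripping.
- **Other items:** I did not touch the other weights, the purple look-alikes or the other things on the bench. The wrist force reading stayed under about 10 N after every move.

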